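# Clear the firmness tester's plate and re-zero it

## Task

With the scraper from the pocket, reach in under the tester's arm (only the front of the scraper is free at first, so draw it out, put it down and take it again farther back on the handle) and sweep all three dried mushroom slices off the plate into the catch tray beside it, moving them with the scraper and never with the gripper. When the plate is clear, press the zeroing plunger on top of the tester's arm fully down and let it spring back. Leave the scraper standing level on the bench, blade edge down as you found it, and do not disturb the mushrooms, gauge or bottle.

Things in the scene. Friction and masses are not known exactly. Their poses are not given: they have to be found in the camera images.
- scraper: Loose T-shaped scraper, about 0.16 kg. Origin: at the blade's lower edge, under the middle of its front face; z up, y ahead (sweep direction). Blade: white plastic, 130 mm wide (x), 24 mm thick (y -24 to 0), 60 mm tall; its top 20 mm stand clear above the handle. Starts standing on the bench, rear 116 mm of the handle in the pocket, blade back 60 mm from the pocket mouth (to about 6 mm).
- handle_end (a point): Rear end of the scraper's handle, on its axis, axes as the scraper's. Handle: level steel bar 20 x 20 mm, from the blade's back to this point at scraper y = -200 mm, axis 30 mm above the blade's lower edge. Under its last 12 mm a foot reaches down level with that edge, so the scraper stands level on a flat surface.
- pocket: Fixed dark steel sleeve on the bench, 52 mm wide (x), 130 mm long, 56 mm high; inside 44 mm wide, 52 mm high; closed on top and at the rear, no floor. Origin: on the bench under the middle of its open mouth; y points out of the mouth, the sleeve runs to y = -130. The scraper is drawn out along +y.
- tester: Fixed white firmness tester. Origin: on the bench under the centre of its plate. Plate: steel, 150 mm (x) by 120 mm (y), top 50 mm above the bench, flat, no rims. A column 60 x 70 mm, 178 mm high, stands at x -145 to -85. The catch tray joins the plate's +y edge. The -y side is open: the scraper enters there and sweeps towards +y.
- beam_under (a point): Point on the underside of the tester's arm, over the plate's centre, 142 mm above the bench; axes as the tester's. The arm is 44 mm wide (y), 36 mm tall, runs from the column to tester x = 75. Here a parked probe disc, 34 mm across, hangs 6 mm lower. The gripper cannot pass here at working height; the blade passes below with 26 mm to spare.
- tray_in (a point): Middle of the catch tray's floor, 4 mm above the bench, at tester x = 0, y = 103 mm; axes as the tester's. Steel tray, inside 152 mm (x) by 86 mm (y), from the plate's edge (tester y = 60) to the far wall (y = 146). Side walls 60 mm, far wall 70 mm high above the bench; open to the plate's edge above.
- chip_a: Loose dried mushroom slice, cream, hard, 12 mm thick, 38 mm long (y), 30 mm wide, 12 g; lies flat on the plate. Origin: underside, middle.
- chip_b: A second slice, as chip_a.
- chip_c: A third slice, as chip_a.
- plunger (a joint): Travel of the zeroing plunger: 0 up, 0.014 m fully down; sprung, takes 2 N to start and 7 N to bottom, springs back by itself.
- plunger_top (a point): Centre of the top of the zeroing plunger, an upright aluminium pin of 24 mm diameter in a grey collar on top of the tester's arm (tester x = 30, y = 0); when up, its top is 206 mm above the bench and 22 mm above the collar. It is pressed straight down.
- mushroom_a: Loose whole mushroom, stem up, 66 mm across, 62 mm high. Origin: centre of underside. Leave alone.
- mushroom_b: Loose smaller mushroom, stem up, 56 mm across, 53 mm high. Origin: centre of underside. Leave alone.
- gauge: Loose round steel dial gauge, 70 mm across, 33 mm high, with a short stem reaching 68 mm from its centre to its -y. Origin: underside, centre of the dial. Leave alone.
- bottle: Loose white plastic bottle, 56 mm across, 150 mm high. Origin: centre of underside. Leave alone.
Things that resemble listed ones, but are neither listed nor needed, are in the scene too. There is more than one size of the scraper; the job needs the largest.

How it is judged (in metres and radians):
On the way, in this order (a step that is already met when the one before it is completed fails the run):
1. all three slices are in the catch tray (y of chip_a in the frame of tester between 0.06 and 0.148 m and x of chip_a in the frame of tester between -0.078 and 0.078 m and z of each of chip_a, chip_b, chip_c in the frame of tester below 0.045 m and y of chip_b in the frame of tester between 0.06 and 0.148 m and x of chip_b in the frame of tester between -0.078 and 0.078 m and y of chip_c in the frame of tester between 0.06 and 0.148 m and x of chip_c in the frame of tester between -0.078 and 0.078 m), for 0.2 s.
2. then the plunger is pressed fully down (at least 12.5 of 14 mm) (value of joint plunger above 0.0125 m), for 0.05 s.
At the end, for the whole second after the job is handed in: All three slices lie still in the catch tray (origins inside its walls, less than 45 mm above the bench); the plunger is back up (within 2 mm); the scraper is released and at rest on the bench, blade edge down, level within 0.12 rad, its origin within 8 mm of the bench's height (all of step 1 and value of joint plunger below 0.002 m and height (world z) of scraper between -0.008 and 0.008 m and angle between scraper's own z axis and vertical below 0.12 rad and linear speed of each of scraper, chip_a, chip_b, chip_c below 0.02 m/s); the robot touches nothing.
It fails at once if the gripper or arm touches a slice (contact force between any of the fingers, the arm and chip_a above 0.3 N or contact force between any of the fingers, the arm and chip_b above 0.3 N or contact force between any of the fingers, the arm and chip_c above 0.3 N).
It fails at once if a mushroom, the gauge or the bottle is moved by more than 25 mm (distance of any of mushroom_a, mushroom_b, gauge, bottle from where it was at the start of the episode above 0.025 m).
It also fails if it takes over 69 s, if anything falls off the work surface, if the arm or the gripper's body presses on something with over 40 N, if the wrist force passes 120 N, or if a joint passes its speed limit or range.

## Robot

A 6-joint arm with a two-finger parallel gripper is mounted at the origin on the work surface. World frame = base frame: x ahead of the robot, y to its left, z up, the work surface at z = 0. Lengths are in m, angles in degrees, forces in N, time in s.
With the tool pointing down it reaches from about 0.25 to 0.725 m from the base axis. Payload 9.7 kg.
Tool frame: the origin (TCP) lies midway between the tips of the shut fingers; the grasp point (between the pads) lies 19 mm behind it; z points along the fingers, y is the line along which they close (so a half turn about z gives the same grasp; the last joint's range is limited). The gripper opens to 85 mm and grips with 20 to 120 N. Pads are 22 mm wide; open, the fingers measure 114 mm over their backs; the gripper's body (76 mm by 85 mm) begins 54 mm behind the grasp point. The pads swing forward as they close: fully open they stand 13 mm farther back than shut.
Start: joints at [-64.973, 4.979, 10.078, 95.1, 0, 90], TCP at [0.233, -0.498, 0.231] pointing down, gripper open.
Joint ranges: [-179.16, 179.16], [-48.56, 103.87], [-65.8, 70.77], [-126.05, 130.52], [-82.76, 87.17], [-180, 180]. Speed limits (degrees/s): [127.2, 127.2, 147.25, 180, 180, 180].

## Interface

Orientations are given as [roll, pitch, yaw] about the fixed x, y, z axes, in that order (R = Rz(yaw) Ry(pitch) Rx(roll)).
In Python, from workcell import readout, imaging, bot, spotter gives the robot as it stands.
- The arm moves only by the shell command python3 -m jog 'ROWS' [FORCE]. ROWS is JSON, a list of rows, each an object with "rotation": the turn, a rotation vector about the world's x, y, z in degrees, a list of three; "translation": the shift along the world's x, y, z in mm, a list of three; "grip": the finger opening in mm, from 0 to 85.4. In form: [{"rotation": [wx, wy, wz], "translation": [dx, dy, dz], "grip": grip}, ...]. A call has 1 to 20 rows; each row is the pose to reach, as a shift and turn from the pose commanded when the call began; what a row does not reach only later rows make up. A row lasts 1/10 s, in which the tool goes at most 50 mm and 8.59 degrees, less where a joint would pass 70% of its speed; a pose out of reach is approached as far as the arm can. A call with a gripper value outside its range is refused whole. The fingers move at their own pace and stop on an object; FORCE is the grip in N (left out, the last holds). Time passes only in rows, so rows that repeat a pose let the fingers close. It gives the time, the measured TCP pose, the force, the opening and the grip force at its end, in the units of the state.
- readout.get_obs(): the state, without advancing time (a new reading comes with each control period).
- imaging.camera(name): name is "scene" or "top"; returns (picture, depth): 480x640x3 uint8, red, green, blue; 480x640 float32, m along the optical axis (not along the pixel's ray), 0 where there is no reading.
- imaging.camera_info(name): a dict with "vertical_fov" (degrees; the focal length in pixels is half the picture's height over the tangent of half this angle, whatever the lens; pixels are square), "cx", "cy" (the principal point, pixels), "extrinsics" (4x4, takes a point from camera to world coordinates). Camera axes: x right, y down, z forward; pixel columns grow to the right and rows downward; lengths in m; the calibration is good to about 2 mm. A picture is of the moment at which its call begins. camera_info takes no time and is no camera call.
- bot.job_done(): hands the job in; it is judged then, once.
Trained networks look in the newest picture that a camera, given by its name, has taken for a name from the list of things; names that differ only in an ending like _2 or _b are one class to them, and where a whole thing is asked for, a point or a joint stands for the part that bears it (a point fixed in the world has none). Each returns a list of dicts, best first, with "confidence" (0 to 1); they miss things now and then, are a little off and sometimes report something else, mostly with a low value. They report only what shows in the picture. A call takes as long as a camera call. They do not tell look-alikes from the thing itself.
- spotter.spot_in(camera, target): "box" ([centre column, centre row, width, height] in pixels, round what is visible of it).
- spotter.mark_of(camera, target): "uv" ([column, row] in pixels: a listed point, or the origin of a listed thing).
The state is a dict: "time": time; "q": joint angles; "qd": joint speeds; "joint_efforts": joint torques, N m; "ee_pos": TCP position; "tcp_rot": TCP orientation; "wrist_force": force on the tool from outside, world axes, zero at the start; "torque": the same for the moment, N m; "opening": finger opening in m; "grasp_force": force on a finger pad.
Only numpy, scipy, OpenCV 4.12 (cv2) and the standard library are available. Lean on these libraries where they do the work, as an engineer would, in place of code of your own. Each camera call takes 0.05 s, during which the arm holds its last target. There are 200 camera calls.

## Working session

There is one attempt and no reset: what is moved stays moved. The work goes in short steps, Python scripts to look and compute and a shell command to move; the robot and the scene stay as the last step left them, time stands still between calls to the robot, and variables do not carry over. Pictures are saved under pics/ and viewed, at most 10 in all, crops included, and the job is handed in when it is done.

```bash
mkdir -p pics; ls
cat > h.py <<'E'
import numpy as np, cv2
from workcell import readout, imaging, bot, spotter
def w(cam,u,v,d):
    i=imaging.camera_info(cam); f=240/np.tan(np.radians(i["vertical_fov"])/2)
    u,v,d=map(np.asarray,(u,v,d)); E=np.array(i["extrinsics"])
    p=np.stack([(u-i["cx"])/f*d,(v-i["cy"])/f*d,d],-1)
    return p@E[:3,:3].T+E[:3,3]
def onz(cam,u,v,z):
    a=w(cam,u,v,0.);b=w(cam,u,v,1.); return a+(b-a)*(z-a[2])/(b[2]-a[2])
def cloud(cam,d):
    v,u=np.mgrid[:480,:640]; P=w(cam,u,v,d); P[d==0]=np.nan; return P
E
python3 - <<'E'
from h import *
for c in("scene","top"):
    p,d=imaging.camera(c); cv2.imwrite(f"pics/{c}0.png",p[:,:,::-1]); np.save(f"pics/{c}0.npy",d)
    i=imaging.camera_info(c); print(c,i["vertical_fov"],i["cx"],i["cy"],np.round(i["extrinsics"],3).tolist())
for c in("top","scene"):
  for n in("scraper","handle_end","pocket","tester","tray_in","plunger_top","chip_a","beam_under","mushroom_a","gauge","bottle"):
    print(c,n,[(np.round(x["uv"]).tolist(),round(x["confidence"],2)) for x in spotter.mark_of(c,n)])
print(readout.get_obs())
E
```

```text
pics
scene 56.795600381665224 314.43852821468266 243.8674829409321 [[-0.22, 0.828, -0.515, 1.166], [0.975, 0.18, -0.127, 0.148], [-0.013, -0.531, -0.848, 1.139], [0.0, 0.0, 0.0, 1.0]]
top 52.57662746140513 322.9504907391896 239.7465582170899 [[0.014, -0.983, 0.184, 0.351], [-1.0, -0.016, -0.008, -0.016], [0.011, -0.183, -0.983, 1.377], [0.0, 0.0, 0.0, 1.0]]
top scraper [([505.0, 304.0], 0.92), ([395.0, 281.0], 0.85), ([432.0, 325.0], 0.56)]
top handle_end [([420.0, 379.0], 0.86), ([541.0, 351.0], 0.72)]
top pocket [([426.0, 281.0], 0.9)]
top tester [([258.0, 271.0], 0.98), ([259.0, 186.0], 0.48)]
top tray_in [([221.0, 266.0], 0.75), ([248.0, 264.0], 0.29)]
top plunger_top [([246.0, 246.0], 0.4)]
top chip_a [([258.0, 271.0], 0.52)]
top beam_under [([248.0, 264.0], 0.73)]
top mushroom_a [([348.0, 186.0], 0.62)]
top gauge [([259.0, 185.0], 0.9)]
top bottle [([158.0, 227.0], 0.76)]
scene scraper [([162.0, 202.0], 0.73), ([359.0, 353.0], 0.7), ([246.0, 235.0], 0.62), ([230.0, 199.0], 0.58)]
scene handle_end [([150.0, 166.0], 0.98), ([253.0, 167.0], 0.9)]
scene pocket [([216.0, 228.0], 0.5
[... 387 characters left out ...]
ottle [([478.0, 325.0], 0.92)]
{'time': 1.2, 'q': array([-6.49730204e+01,  4.97760859e+00,  1.00784707e+01,  9.50984874e+01,
       -2.40390766e-04,  8.99994645e+01]), 'qd': array([-0.05368153,  0.00460802, -0.01346105,  0.03595021,  0.0155384 ,
        0.00089718]), 'joint_efforts': array([-2.04008495e-03, -5.20096421e+01,  4.64863622e+01,  1.61327865e-03,
       -1.15671874e-04, -6.63432147e-06]), 'ee_pos': array([ 0.23267541, -0.49836404,  0.23129884]), 'tcp_rot': array([1.79997625e+02, 2.40412962e-04, 2.50275152e+01]), 'wrist_force': array([-0.09061215, -0.05886092, -0.52244371]), 'torque': array([-0.01300533,  0.03496361, -0.00375902]), 'grasp_force': 0.0, 'opening': 0.0853544714590488}
```

View pics/top0.png

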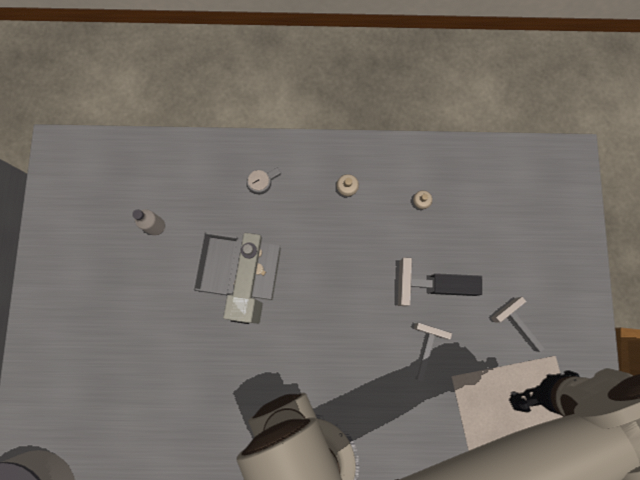

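View pics/scene0.png

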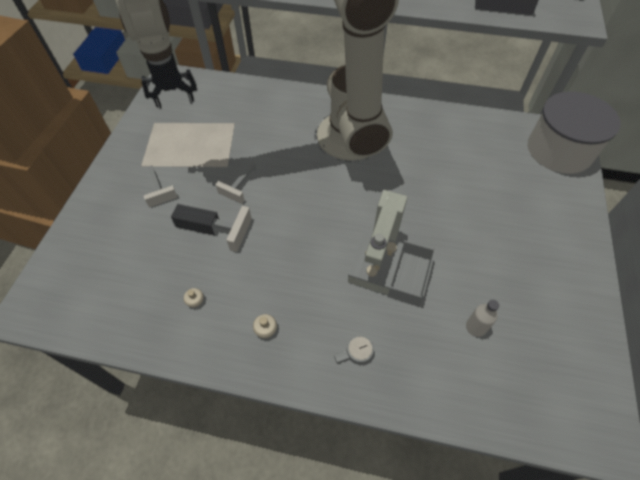

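The top view shows the large scraper's blade at (404,282) with the pocket at (456,285). The tester's arm is at (245,270), with its column at (240,310), plunger at (249,250) and tray at (218,265). Chips at (260,265) are mostly hidden under the arm. The other two scrapers, at (433,330) and (510,310), are decoys.

```bash
cat > m.py <<'E'
from h import *
def rect(P,m,name):
    q=P[m][:,:2]
    q=q[~np.isnan(q[:,0])]
    (c,s,a)=cv2.minAreaRect((q*1000).astype(np.float32)); print(name,len(q),np.round(c,1),np.round(s,1),round(a,2),'zmed',np.round(np.median(P[m][:,2])*1000,1))
E
python3 - <<'E'
from m import *
for c in("top","scene"):
    d=np.load(f"pics/{c}0.npy"); im=cv2.imread(f"pics/{c}0.png").astype(int); P=cloud(c,d); br=im.sum(2)
    X,Y,Z=P[...,0],P[...,1],P[...,2]
    def box(x0,x1,y0,y1,z0,z1): return (X>x0)&(X<x1)&(Y>y0)&(Y<y1)&(Z>z0)&(Z<z1)
    # coarse anchors from top view
    if c=="top":
        for n,u,v in(("blade",404,282),("pocket",456,285),("tester",248,270)): print(n,np.round(P[v,u],3))
    print(c,'table z',np.nanmedian(Z[box(.2,.7,-.1,.05,-.05,.03)]))
    b=P[282,404] if c=="top" else b
    rect(P,box(b[0]-.12,b[0]+.12,b[1]-.05,b[1]+.05,.05,.07)&(br>420),"blade")
    rect(P,box(b[0]-.12,b[0]+.12,b[1]-.25,b[1]-.05,.046,.065)&(br<200),"pocket")
    t=P[270,248] if c=="top" else t
    rect(P,box(t[0]-.15,t[0]+.12,t[1]-.08,t[1]+.08,.165,.19),"armtop")
    rect(P,box(t[0]-.05,t[0]+.12,t[1]-.08,t[1]+.08,.198,.215),"plunger")
    rect(P,box(t[0]-.15,t[0]+.15,t[1]-.15,t[1]+.05,.043,.057),"plate")
    rect(P,box(t[0]-.15,t[0]+.15,t[1]+.02,t[1]+.25,.045,.08),"walls")
    ch=box(t[0]-.15,t[0]+.15,t[1]-.15,t[1]+.08,.057,.07)
    n,l,s,cc=cv2.connectedComponentsWithStats(ch.astype(np.uint8))
    for k in range(1,n):
        if s[k,4]>5: rect(P,l==k,"chip?"+str(np.round(cc[k])))
    im8=cv2.imread(f"pics/{c}0.png"); u0,v0=(170,210) if c=="top" else (330,170)
    cv2.imwrite(f"pics/{c}crop.png",cv2.resize(im8[v0:v0+130,u0:u0+160],None,fx=4.6,fy=4.6,interpolation=2))
E
```

```text
blade [ 0.484 -0.249  0.059]
pocket [ 0.479 -0.392  0.053]
tester [0.496 0.159 0.18 ]
top table z -0.001082523371032873
blade 377 [ 487.8 -254.3] [ 22.3 127.1] 87.09 zmed 58.4
pocket 883 [ 481.5 -396.3] [131.5  50.1] 87.99 zmed 55.1
armtop 1775 [481.9 169. ] [ 70.7 219.9] 82.56 zmed 176.7
plunger 74 [546.2 160.7] [22.3 22.2] 69.68 zmed 204.2
plate 999 [483.5 163. ] [112.8 214.4] 83.96 zmed 48.9
walls 614 [529.1 260.9] [107.  160.2] 82.48 zmed 52.8
chip?[231. 236.] 13 [603.2 228.1] [20.4  3.2] 82.05 zmed 61.0
chip?[260. 253.] 10 [559.1 147. ] [18.6  2.9] 0.82 zmed 59.8
chip?[259. 269.] 69 [515.  143.1] [23.3 28.1] 82.79 zmed 61.5
scene table z 0.0007502243629234906
blade 268 [ 485.6 -253.1] [ 24.3 130. ] 86.9 zmed 60.6
pocket 568 [ 485.3 -393.5] [128.6  48.1] 88.6 zmed 56.1
armtop 1308 [480.6 168.8] [ 70.1 222.6] 82.41 zmed 178.7
plunger 73 [544.7 161. ] [24.1 20.4] 11.07 zmed 206.2
plate 1083 [507. 162.] [113.  167.2] 83.02 zmed 50.9
walls 1129 [496.3 251.4] [133.  222.4] 82.66 zmed 52.6
chip?[394. 234.] 14 [430.2 205.2] [ 8.  19.9] 27.94 zmed 63.6
chip?[391. 247.] 87 [477.5 201. ] [25.6 36.8] 77.84 zmed 63.2
chip?[372. 269.] 102 [556.1 159.6] [27.8 35.8] 72.61 zmed 62.9
chip?[394. 288.] 19 [600.5 226.3] [23.4  5.7] 78.88 zmed 60.7
```

```bash
python3 -c "
import cv2,numpy as np
a=cv2.imread('pics/topcrop.png');b=cv2.imread('pics/scenecrop.png')
cv2.imwrite('pics/cc.png',cv2.resize(np.vstack([a,b]),(369*2,600)))"
```

```text
(no output)
```

View pics/cc.png

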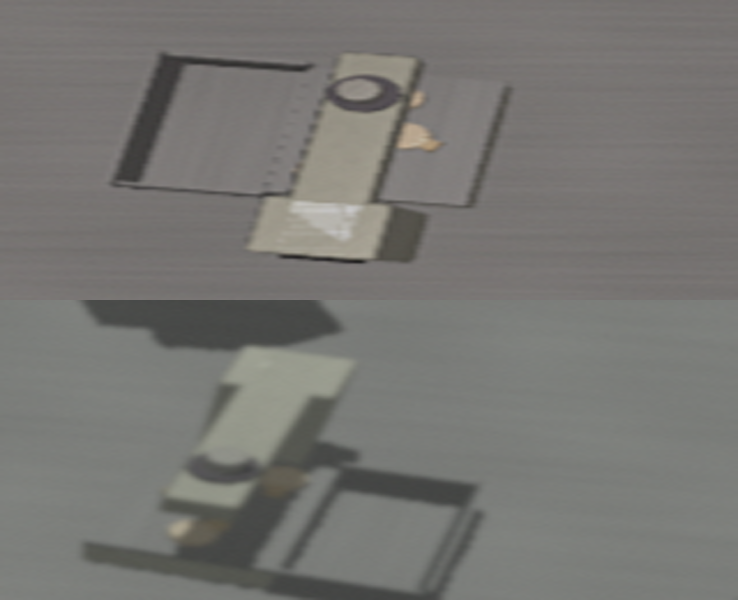

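The crops show the arm over the plate, with two slices peeking out on the -y side and one on the +y side. All three are within tester x of about ±57, so one centred sweep covers them. The tester's yaw is about -7.5° with its origin near (515.5,165). The scraper's yaw is about -3° with its blade front at (487,-242).

```bash
python3 -m jog '[{"rotation":[0,0,31],"translation":[126,102,-40],"grip":85},{"rotation":[0,0,62],"translation":[252,204.5,-81],"grip":85},{"rotation":[0,0,62],"translation":[252,204.5,-81],"grip":85},{"rotation":[0,0,62],"translation":[252,204.5,-81],"grip":85},{"rotation":[0,0,62],"translation":[252,204.5,-81],"grip":85},{"rotation":[0,0,62],"translation":[252,204.5,-81],"grip":85},{"rotation":[0,0,62],"translation":[252,204.5,-81],"grip":85},{"rotation":[0,0,62],"translation":[252,204.5,-81],"grip":85},{"rotation":[0,0,62],"translation":[252,204.5,-81],"grip":85},{"rotation":[0,0,62],"translation":[252,204.5,-81],"grip":85},{"rotation":[0,0,62],"translation":[252,204.5,-81],"grip":85},{"rotation":[0,0,62],"translation":[252,204.5,-81],"grip":85},{"rotation":[0,0,62],"translation":[252,204.5,-81],"grip":85},{"rotation":[0,0,62],"translation":[252,204.5,-81],"grip":85}]' 60
```

```text
time: 2.6
ee_pos: [0.4845, -0.2942, 0.1504]
tcp_rot: [180.0, 0.0, 87.0]
wrist_force: [-0.6, -0.9, -0.2]
opening: 0.0849
grasp_force: 0.0
```

```bash
python3 -m jog '[{"rotation":[0,0,0],"translation":[0,0,-40],"grip":85},{"rotation":[0,0,0],"translation":[0,0,-80],"grip":85},{"rotation":[0,0,0],"translation":[0,0,-115],"grip":85},{"rotation":[0,0,0],"translation":[0,0,-137],"grip":85},{"rotation":[0,0,0],"translation":[0,0,-137],"grip":85},{"rotation":[0,0,0],"translation":[0,0,-137],"grip":10},{"rotation":[0,0,0],"translation":[0,0,-137],"grip":10},{"rotation":[0,0,0],"translation":[0,0,-137],"grip":10},{"rotation":[0,0,0],"translation":[0,0,-137],"grip":10},{"rotation":[0,0,0],"translation":[0,0,-137],"grip":10},{"rotation":[0,0,0],"translation":[0,0,-137],"grip":10},{"rotation":[0,0,0],"translation":[0,0,-137],"grip":10},{"rotation":[0,0,0],"translation":[0,0,-137],"grip":10},{"rotation":[0,0,0],"translation":[0,0,-137],"grip":10},{"rotation":[0,0,0],"translation":[0,0,-137],"grip":10}]' 80
```

```text
time: 4.1
ee_pos: [0.4852, -0.2942, 0.0144]
tcp_rot: [179.9, 0.0, 87.0]
wrist_force: [-0.5, -0.4, 6.7]
opening: 0.0191
grasp_force: 79.4
```

```bash
python3 -m jog '[{"rotation":[0,0,0],"translation":[0,0,3],"grip":10},{"rotation":[0,0,0],"translation":[0.6,15,3],"grip":10},{"rotation":[0,0,0],"translation":[1.3,32,3],"grip":10},{"rotation":[0,0,0],"translation":[2,50,3],"grip":10},{"rotation":[0,0,0],"translation":[2.8,70,3],"grip":10},{"rotation":[0,0,0],"translation":[3.6,90,3],"grip":10},{"rotation":[0,0,0],"translation":[4.4,110,3],"grip":10},{"rotation":[0,0,0],"translation":[5.2,130,3],"grip":10},{"rotation":[0,0,0],"translation":[6.4,150,3],"grip":10},{"rotation":[0,0,0],"translation":[7,160,3],"grip":10},{"rotation":[0,0,0],"translation":[7,160,1.5],"grip":10},{"rotation":[0,0,0],"translation":[7,160,0],"grip":10},{"rotation":[0,0,0],"translation":[7,160,0],"grip":10},{"rotation":[0,0,0],"translation":[7,160,0],"grip":10}]'
python3 - <<'E'
from m import *
p,d=imaging.camera("scene"); P=cloud("scene",d); X,Y,Z=P[...,0],P[...,1],P[...,2]
cv2.imwrite("pics/s1.png",p[100:300,100:380,::-1])
rect(P,(X>.38)&(X<.6)&(Y>-.14)&(Y<-.06)&(Z>.05)&(Z<.07)&(p.astype(int).sum(2)>420),"blade")
E
```

```text
time: 5.5
ee_pos: [0.4921, -0.1336, 0.0144]
tcp_rot: [179.9, -0.1, 87.0]
wrist_force: [-2.1, 6.8, 9.7]
opening: 0.0183
grasp_force: 79.8
blade 0 [0. 0.] [0. 0.] 0.0 zmed nan
  return _methods._mean(a, axis=axis, dtype=dtype,
  ret = ret.dtype.type(ret / rcount)
```

View pics/s1.png

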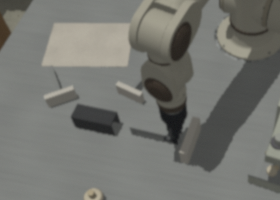

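The scraper is clear of the pocket, with the blade at crop (188,140) and the handle end at (132,132). Next I release, slide back along the handle and grip again.

```bash
python3 -m jog '[{"rotation":[0,0,0],"translation":[0,0,0],"grip":85},{"rotation":[0,0,0],"translation":[0,0,0],"grip":85},{"rotation":[0,0,0],"translation":[0,0,0],"grip":85},{"rotation":[0,0,0],"translation":[0,0,0],"grip":85},{"rotation":[0,0,0],"translation":[0,0,0],"grip":85},{"rotation":[0,0,0],"translation":[0,0,0],"grip":85},{"rotation":[0,0,0],"translation":[-2,-40,0],"grip":85},{"rotation":[0,0,0],"translation":[-4,-80,0],"grip":85},{"rotation":[0,0,0],"translation":[-6,-118,0],"grip":85},{"rotation":[0,0,0],"translation":[-6,-118,0],"grip":85},{"rotation":[0,0,0],"translation":[-6,-118,0],"grip":85}]'
python3 - <<'E'
from m import *
p,d=imaging.camera("scene"); P=cloud("scene",d); X,Y,Z=P[...,0],P[...,1],P[...,2]
cv2.imwrite("pics/s2.png",p[:,:,::-1])
b=(X>.38)&(X<.6)&(Y>-.14)&(Y<-.04)
rect(P,b&(Z>.053)&(Z<.07),"blade")
rect(P,(X>.46)&(X<.52)&(Y>-.3)&(Y<-.12)&(Z>.032)&(Z<.05),"handle")
p,d=imaging.camera("top"); P=cloud("top",d); X,Y,Z=P[...,0],P[...,1],P[...,2]
rect(P,(X>.38)&(X<.6)&(Y>-.14)&(Y<-.04)&(Z>.053)&(Z<.07),"blade")
E
```

```text
time: 6.65
ee_pos: [0.4854, -0.2525, 0.0131]
tcp_rot: [-180.0, -0.0, 86.9]
wrist_force: [0.6, 0.8, -0.3]
opening: 0.0848
grasp_force: 0.0
blade 331 [492.1 -93.1] [ 25.4 133.6] 86.82 zmed 60.0
handle 326 [ 487.4 -199.7] [158.9  25.6] 86.61 zmed 39.8
blade 412 [495.3 -93.2] [ 24.2 129.7] 87.08 zmed 58.6
```

```bash
python3 -m jog '[{"rotation":[0,0,0],"translation":[0,0,0],"grip":10},{"rotation":[0,0,0],"translation":[0,0,0],"grip":10},{"rotation":[0,0,0],"translation":[0,0,0],"grip":10},{"rotation":[0,0,0],"translation":[0,0,0],"grip":10},{"rotation":[0,0,0],"translation":[0,0,0],"grip":10},{"rotation":[0,0,0],"translation":[0,0,0],"grip":10},{"rotation":[0,0,0],"translation":[0,0,0],"grip":10},{"rotation":[0,0,0],"translation":[0,0,0],"grip":10},{"rotation":[0,0,0],"translation":[0,0,0],"grip":10},{"rotation":[0,0,0],"translation":[0,0,10],"grip":10},{"rotation":[0,0,0],"translation":[0,0,25],"grip":10},{"rotation":[0,0,0],"translation":[0,0,45],"grip":10},{"rotation":[0,0,0],"translation":[0,0,65],"grip":10},{"rotation":[0,0,-2],"translation":[0,30,65],"grip":10},{"rotation":[0,0,-4.5],"translation":[0,60,65],"grip":10},{"rotation":[0,0,-4.5],"translation":[-1,90,65],"grip":10},{"rotation":[0,0,-4.5],"translation":[-2,120,65],"grip":10},{"rotation":[0,0,-4.5],"translation":[-2,150,65],"grip":10},{"rotation":[0,0,-4.5],"translation":[-2,168,65],"grip":10},{"rotation":[0,0,-4.5],"translation":[-2,168,65],"grip":10}]' 115
python3 - <<'E'
from m import *
for c in("scene","top"):
    p,d=imaging.camera(c); P=cloud(c,d); X,Y,Z=P[...,0],P[...,1],P[...,2]
    cv2.imwrite(f"pics/{c}3.png",p[:,:,::-1])
    rect(P,(X>.38)&(X<.6)&(Y>.03)&(Y<.115)&(Z>.11)&(Z<.14),"blade")
    rect(P,(X>.46)&(X<.52)&(Y>-.05)&(Y<.06)&(Z>.085)&(Z<.115),"handle")
E
```

```text
time: 8.75
ee_pos: [0.4839, -0.0822, 0.0795]
tcp_rot: [179.9, -0.0, 82.7]
wrist_force: [0.4, -0.1, -1.4]
opening: 0.0179
grasp_force: 112.5
blade 401 [501.2  61.5] [ 52.3 134.9] 82.75 zmed 125.4
handle 367 [493.7   4.9] [111.4  25.2] 83.55 zmed 105.0
blade 479 [503.1  59.3] [ 54.  129.5] 82.17 zmed 123.5
handle 287 [497.9  16.6] [93.2 25.5] 78.51 zmed 104.1
```

```bash
python3 -m jog '[{"rotation":[0,0,0],"translation":[0,0,-6],"grip":10},{"rotation":[0,0,0],"translation":[0,0,-12],"grip":10},{"rotation":[0,0,0],"translation":[0,0,-14],"grip":10},{"rotation":[0,0,0],"translation":[1.3,10,-14],"grip":10},{"rotation":[0,0,0],"translation":[2.6,20,-14],"grip":10},{"rotation":[0,0,0],"translation":[3.9,30,-14],"grip":10},{"rotation":[0,0,0],"translation":[5.3,40,-14],"grip":10},{"rotation":[0,0,0],"translation":[6.6,50,-14],"grip":10},{"rotation":[0,0,0],"translation":[7.9,60,-14],"grip":10},{"rotation":[0,0,0],"translation":[9.2,70,-14],"grip":10},{"rotation":[0,0,0],"translation":[10.5,80,-14],"grip":10},{"rotation":[0,0,0],"translation":[11.8,90,-14],"grip":10},{"rotation":[0,0,0],"translation":[13.2,100,-14],"grip":10},{"rotation":[0,0,0],"translation":[14.5,110,-14],"grip":10},{"rotation":[0,0,0],"translation":[15.8,120,-14],"grip":10},{"rotation":[0,0,0],"translation":[17.1,130,-14],"grip":10},{"rotation":[0,0,0],"translation":[18.4,140,-14],"grip":10},{"rotation":[0,0,0],"translation":[19.6,149,-14],"grip":10},{"rotation":[0,0,0],"translation":[19.6,149,-14],"grip":10}]'
python3 - <<'E'
from m import *
for c in("scene","top"):
    p,d=imaging.camera(c); u,v=(330,170) if c=="scene" else (170,210)
    cv2.imwrite(f"pics/{c}4.png",cv2.resize(p[v:v+130,u:u+160,::-1],None,fx=2.3,fy=2.3,interpolation=2))
cv2.imwrite("pics/4.png",np.hstack([cv2.imread("pics/scene4.png"),cv2.imread("pics/top4.png")]))
E
```

```text
time: 10.75
ee_pos: [0.5034, 0.0662, 0.0642]
tcp_rot: [-180.0, -0.0, 82.6]
wrist_force: [0.2, -0.2, -1.7]
opening: 0.018
grasp_force: 112.5
```

View pics/4.png

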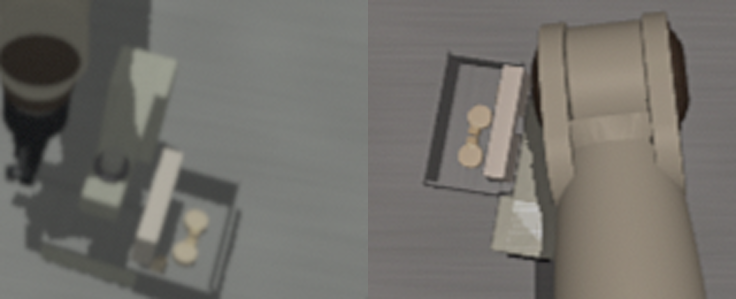

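The crops show two slices in the tray, at left-crop (195,220) and (185,250). A third seems to show near (155,262), under the blade. I'll retreat and look.

```bash
python3 -m jog '[{"rotation":[0,0,0],"translation":[-2.6,-20,0],"grip":10},{"rotation":[0,0,0],"translation":[-6.6,-50,0],"grip":10},{"rotation":[0,0,0],"translation":[-10.5,-80,0],"grip":10},{"rotation":[0,0,0],"translation":[-14.5,-110,0],"grip":10},{"rotation":[0,0,0],"translation":[-18.4,-140,0],"grip":10},{"rotation":[0,0,0],"translation":[-22.4,-170,0],"grip":10},{"rotation":[0,0,0],"translation":[-26.3,-200,0],"grip":10},{"rotation":[0,0,0],"translation":[-26.3,-200,0],"grip":10},{"rotation":[0,0,0],"translation":[-26.3,-200,0],"grip":10}]'
python3 - <<'E'
from m import *
R=np.array([[np.cos(np.radians(7.5)),-np.sin(np.radians(7.5))],[np.sin(np.radians(7.5)),np.cos(np.radians(7.5))]])
for c in("scene","top"):
    p,d=imaging.camera(c); u,v=(330,170) if c=="scene" else (170,210)
    cv2.imwrite(f"pics/{c}5.png",cv2.resize(p[v:v+130,u:u+160,::-1],None,fx=2.4,fy=2.4,interpolation=2))
    P=cloud(c,d); q=p.astype(int); T=(P[...,:2]-[.5155,.1648])@R.T
    m=(q[...,0]-q[...,2]>25)&(abs(T[...,0])<.09)&(T[...,1]>-.07)&(T[...,1]<.15)&(P[...,2]<.09)
    n,l,s,cc=cv2.connectedComponentsWithStats(m.astype(np.uint8))
    for k in range(1,n):
        if s[k,4]>8: print(c,s[k,4],np.round(cc[k]),np.round(np.median(T[l==k],0)*1000),'z',np.round(np.median(P[l==k][:,2])*1000))
cv2.imwrite("pics/5.png",np.hstack([cv2.imread("pics/scene5.png"),cv2.imread("pics/top5.png")]))
E
```

```text
time: 11.75
ee_pos: [0.4767, -0.1356, 0.0643]
tcp_rot: [-180.0, -0.0, 82.4]
wrist_force: [-0.5, -0.1, -2.4]
opening: 0.0181
grasp_force: 112.5
scene 127 [413. 272.] [-11. 109.] z 17.0
scene 13 [399. 284.] [48. 82.] z 33.0
top 59 [229. 250.] [46. 79.] z 26.0
top 208 [216. 269.] [-13. 107.] z 14.0
```

View pics/5.png

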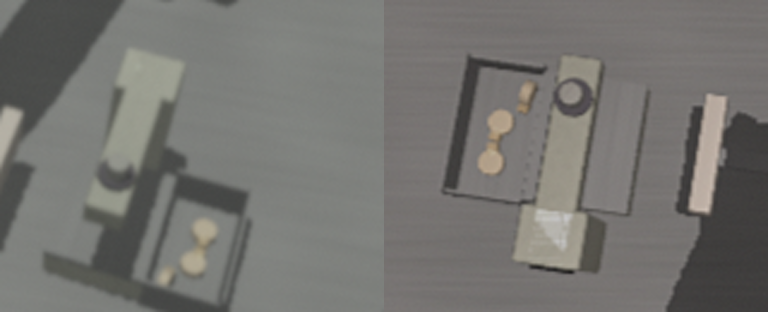

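All three slices are in the tray, at right-crop (500,122), (490,160) and (527,95), and the plate is clear. Next I set the scraper down.

```bash
python3 -m jog '[{"rotation":[0,0,0],"translation":[-3,-20,-10],"grip":10},{"rotation":[0,0,0],"translation":[-5,-40,-25],"grip":10},{"rotation":[0,0,0],"translation":[-5,-40,-40],"grip":10},{"rotation":[0,0,0],"translation":[-5,-40,-46],"grip":10},{"rotation":[0,0,0],"translation":[-5,-40,-49],"grip":10},{"rotation":[0,0,0],"translation":[-5,-40,-51],"grip":10},{"rotation":[0,0,0],"translation":[-5,-40,-51],"grip":10},{"rotation":[0,0,0],"translation":[-5,-40,-51],"grip":10}]'; python3 -m jog '[{"rotation":[0,0,0],"translation":[0,0,0],"grip":85},{"rotation":[0,0,0],"translation":[0,0,0],"grip":85},{"rotation":[0,0,0],"translation":[0,0,0],"grip":85},{"rotation":[0,0,0],"translation":[0,0,0],"grip":85},{"rotation":[0,0,0],"translation":[0,0,0],"grip":85},{"rotation":[0,0,0],"translation":[0,0,0],"grip":85},{"rotation":[0,0,0],"translation":[0,0,0],"grip":85},{"rotation":[0,0,0],"translation":[0,0,40],"grip":85},{"rotation":[0,0,0],"translation":[0,0,80],"grip":85},{"rotation":[0,0,0],"translation":[0,0,130],"grip":85},{"rotation":[0,0,0],"translation":[0,0,180],"grip":0},{"rotation":[0,0,0],"translation":[0,0,230],"grip":0},{"rotation":[0,0,0],"translation":[0,0,250],"grip":0},{"rotation":[0,0,0],"translation":[0,0,250],"grip":0},{"rotation":[0,0,0],"translation":[0,0,250],"grip":0},{"rotation":[0,0,0],"translation":[0,0,250],"grip":0}]' 40
python3 - <<'E'
from m import *
p,d=imaging.camera("scene"); P=cloud("scene",d); X,Y,Z=P[...,0],P[...,1],P[...,2]
rect(P,(X>.38)&(X<.6)&(Y>-.06)&(Y<.04)&(Z>.054)&(Z<.07),"blade")
rect(P,(X>.44)&(X<.52)&(Y>-.22)&(Y<-.04)&(Z>.032)&(Z<.05),"handle")
E
```

```text
time: 12.65
ee_pos: [0.4724, -0.1745, 0.0139]
tcp_rot: [179.9, 0.0, 82.6]
wrist_force: [-0.4, 0.5, -0.5]
opening: 0.0181
grasp_force: 112.6
time: 14.25
ee_pos: [0.4716, -0.1747, 0.2617]
tcp_rot: [-179.9, -0.0, 82.5]
wrist_force: [0.6, -0.5, -1.0]
opening: -0.0002
grasp_force: 0.0
blade 333 [492.1 -17.2] [ 24.9 131.5] 82.72 zmed 60.3
handle 386 [ 477.7 -122.4] [165.7  24.2] 82.6 zmed 40.1
```

```bash
python3 -m jog '[{"rotation":[0,0,0],"translation":[11,48,0],"grip":0},{"rotation":[0,0,0],"translation":[22,96,0],"grip":0},{"rotation":[0,0,0],"translation":[33,144,0],"grip":0},{"rotation":[0,0,0],"translation":[44,192,0],"grip":0},{"rotation":[0,0,0],"translation":[55,240,0],"grip":0},{"rotation":[0,0,0],"translation":[66,288,0],"grip":0},{"rotation":[0,0,0],"translation":[74,335,0],"grip":0},{"rotation":[0,0,0],"translation":[74,335,0],"grip":0},{"rotation":[0,0,0],"translation":[74,335,0],"grip":0},{"rotation":[0,0,0],"translation":[74,335,-25],"grip":0},{"rotation":[0,0,0],"translation":[74,335,-45],"grip":0},{"rotation":[0,0,0],"translation":[74,335,-54],"grip":0},{"rotation":[0,0,0],"translation":[74,335,-60],"grip":0},{"rotation":[0,0,0],"translation":[74,335,-65],"grip":0},{"rotation":[0,0,0],"translation":[74,335,-68],"grip":0},{"rotation":[0,0,0],"translation":[74,335,-70],"grip":0},{"rotation":[0,0,0],"translation":[74,335,-70],"grip":0},{"rotation":[0,0,0],"translation":[74,335,-70],"grip":0}]'
```

```text
time: 16.1
ee_pos: [0.5462, 0.1596, 0.1944]
tcp_rot: [179.9, 0.0, 82.5]
wrist_force: [-1.7, -2.8, 6.3]
opening: 0.0
grasp_force: 2.9
```

```bash
python3 -m jog '[{"rotation":[0,0,0],"translation":[0,0,-2],"grip":0},{"rotation":[0,0,0],"translation":[0,0,-4],"grip":0},{"rotation":[0,0,0],"translation":[0,0,-5],"grip":0},{"rotation":[0,0,0],"translation":[0,0,-5],"grip":0},{"rotation":[0,0,0],"translation":[0,0,-5],"grip":0}]'
```

```text
time: 16.6
ee_pos: [0.5464, 0.1597, 0.1919]
tcp_rot: [179.8, -0.1, 82.5]
wrist_force: [-6.1, -5.7, 20.0]
opening: 0.0001
grasp_force: 10.0
```

The plunger is bottomed: 20 N at z = 0.192. Now I release and check.

```bash
python3 -m jog '[{"rotation":[0,0,0],"translation":[0,0,10],"grip":0},{"rotation":[0,0,0],"translation":[0,0,30],"grip":0},{"rotation":[0,0,0],"translation":[0,0,75],"grip":0},{"rotation":[0,0,0],"translation":[0,-50,80],"grip":0},{"rotation":[0,0,0],"translation":[-30,-100,80],"grip":0},{"rotation":[0,0,0],"translation":[-60,-150,80],"grip":0},{"rotation":[0,0,0],"translation":[-90,-200,80],"grip":0},{"rotation":[0,0,0],"translation":[-120,-250,80],"grip":0},{"rotation":[0,0,0],"translation":[-150,-290,80],"grip":0},{"rotation":[0,0,0],"translation":[-150,-290,80],"grip":0},{"rotation":[0,0,0],"translation":[-150,-290,80],"grip":0},{"rotation":[0,0,0],"translation":[-150,-290,80],"grip":0},{"rotation":[0,0,0],"translation":[-150,-290,80],"grip":0}]'
python3 - <<'E'
from m import *
p,d=imaging.camera("scene"); P=cloud("scene",d); X,Y,Z=P[...,0],P[...,1],P[...,2]
cv2.imwrite("pics/f.png",p[:,:,::-1])
rect(P,(X>.51)&(X<.58)&(Y>.13)&(Y<.19)&(Z>.198)&(Z<.215),"plunger")
rect(P,(X>.38)&(X<.6)&(Y>-.06)&(Y<.04)&(Z>.054)&(Z<.07),"blade")
E
```

```text
time: 17.9
ee_pos: [0.3965, -0.1294, 0.2684]
tcp_rot: [180.0, -0.0, 82.6]
wrist_force: [-0.2, -0.5, -0.0]
opening: 0.0002
grasp_force: 0.0
plunger 72 [544.6 160.9] [24.9 20.4] 8.62 zmed 205.9
blade 331 [493.1 -16.8] [ 25.1 130.6] 82.62 zmed 60.5
```

View pics/f.png

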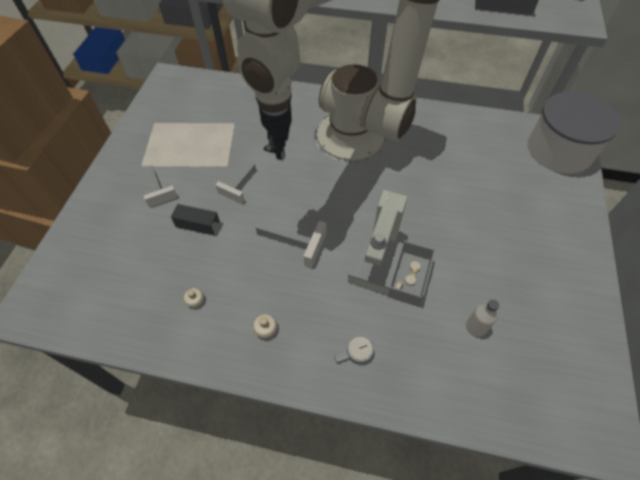

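The slices are in the tray around (410,270), the scraper stands level at (315,243), and the plunger is back up at 206 mm. Mushrooms, gauge and bottle are undisturbed.

```bash
python3 -c "from workcell import bot; print(bot.job_done())"
```

```text
the job is handed in; nothing more can be done
None
```

The job is handed in at about 18 s, with no verdict returned: all three slices are in the catch tray, the plunger was pressed fully and is back up, the scraper stands level on the bench, and the mushrooms, gauge and bottle look undisturbed.

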